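Load the telescoping cake stand and hold it raised

TASK

Set the straight-sided round cake from the lattice board down on the empty gold card on the stand's top tray and let go of it; then press the stand's release button fully in. Take the wooden handle and pull it straight up, past the first stop to the second, smoothly enough that both cakes stay on their cards, and finish while still holding the handle there with the stand fully extended; leave the other cakes on the board alone.

Things in the scene. Friction and masses are not known exactly. Their poses are not given: they have to be found in the camera images.
- stand: telescoping two-tray cake stand, fixed. Origin: centre of the underside of its base (150 x 220 x 14 mm along x, y, z), z up; button on its -x side. Collapsed, the middle tray (120 x 260 mm) has its underside 82 mm and the top tray (100 x 230 mm, 4 mm rim) its upper face 114 mm above the counter; both slide straight up. Handle at the tray's middle, a gold card 75 mm to either side along y
- handle: handle of the top tray: a wooden bar 16 mm thick (along its x, same as the stand's x), 60 mm long (along y) and 26 mm tall, on a thin post. Origin: foot of the post on the top tray's upper face; the bar is centred 63 mm above it. It carries both trays when pulled up
- handle_grip (a point): centre of the wooden handle bar (177 mm above the counter when collapsed, 292 mm when fully extended); axes as the stand's. Fingers closing along its x grip the 16 mm thickness
- button_top (a point): centre of the top face of the round steel release button (30 mm across), 60 mm above the counter when out, on a black pillar 42 mm across. 115 mm from the stand's origin towards its -x; clear from above, its edge 38 mm from the nearest tray's rim
- release_button (a joint): travel of the release button, m: 0 out, 0.008 fully in (it moves straight down). It resists with about 3 N and stays in where it is pushed. Until it is about 6 mm in, a bolt blocks both trays from rising; at 6.5 mm they are free
- top_stage (a joint): how far the top tray has risen from the middle tray, m: 0 collapsed, 0.060 at its stop (the first stop). Moves first; about 4 N to pull up with the cakes on it. Sinks back if let go
- middle_stage (a joint): how far the middle tray has risen from the base, m: 0 collapsed, 0.055 at its stop (the second stop, the hard end). Moves after the first stop; then the pull needed rises to about 10 N in all
- card_empty (a point): centre of the upper face of the empty round gold card (68 mm across, 3 mm thick) on the top tray, 117 mm above the counter when collapsed; rises with the tray; at the stand's y = -75 mm
- card_taken (a point): the same for the other gold card, at the stand's y = +75 mm, on which the stand's own cake stands
- drum_cake: the straight-sided round chocolate cake (a rigid drum), 44 mm across, 36 mm tall with a small berry to 44 mm, about 50 g; the only one with straight upright sides. Origin: centre of its underside, z up
- stand_cake: dome cake, 52 mm across, 36 mm tall, about 50 g, loose on the taken card of the stand. Origin: centre of its underside
- dome_cake: dome cake, 52 mm across, 36 mm tall, loose on the board. Origin: centre of its underside
- pyramid_cake: pyramid cake, 48 mm square foot, 42 mm tall, loose on the board. Origin: centre of its underside
- board: fixed wooden lattice board, 200 x 200 x 8 mm, carrying the drum, dome and pyramid cakes about 100 mm apart in any order. Origin: centre of its underside
Not all that is in view belongs to the job. Leave any orange or white look-alike of the drum_cake alone.

How it is judged:
By the outcome, as a careful person would: the job done as asked, in the order asked, and still so for the second after the job is handed in, while the arm keeps its last pose, push and grip.
It also fails if it takes over 48 s, if anything falls off the work surface, if the arm or the gripper's body presses on something with over 40 N, if the wrist force passes 120 N, or if a joint passes its speed limit or range.

ROBOT

A 7-joint arm with a two-finger parallel gripper is mounted at the origin on the work surface. World frame = base frame: x ahead of the robot, y to its left, z up, the work surface at z = 0. Lengths are in m, angles in rad, forces in N, time in s.
With the tool pointing down it reaches from about 0.425 to 0.875 m from the base axis. Payload 4.7 kg.
Tool frame: the origin (TCP) lies between the finger pads; the fingertips stand 22 mm ahead of it and the grasp point (between the pads) lies 3 mm ahead of it; z points along the fingers, y is the line along which they close (so a half turn about z gives the same grasp; the last joint's range is limited). The gripper opens to 87 mm and grips with 3 to 60 N. Pads are 19 mm wide; open, the fingers measure 117 mm over their backs; the gripper's body (75 mm by 190 mm) begins 51 mm behind the grasp point.
Start: joints at [-1.159, 0.321, -0.07, 1.45, 0.023, 1.371, -0.057], TCP at [0.252, 0.599, 0.245] pointing down, gripper open.
Joint ranges: [-2.86, 2.86], [-0.3, 2.09], [-1.38, 1.24], [0.06, 2.45], [-1.56, 4.7], [0.09, 2.05], [-2.69, 2.69]. Speed limits (rad/s): [2.57, 2.57, 3.14, 3.14, 3.14, 3.14, 3.14].

INTERFACE

Orientations are given as a rotation vector (axis times angle).
In Python, from bench import ctrl gives the robot as it stands. The module is installed in compiled form; this text tells all that it offers.
- The arm moves only by the tool send_rows, never from a script. Its argument "motion" is a list of rows, each an object with "claw": the opening, from -1 (shut) to 1 (fully open); "slide": the shift along the tool's x, y, z in mm, a list of three; "delta_rot": the turn, a rotation vector about the tool's x, y, z in rad, a list of three. In form: [{"claw": claw, "slide": [x, y, z], "delta_rot": [ax, ay, az]}, ...]. A call has 1 to 5 rows; each row is the pose to reach, as a shift and turn from the pose commanded when the call began, along the tool's axes at that moment; what a row does not reach only later rows make up. A row lasts 1/10 s, in which the tool goes at most 50 mm and 8.59 degrees, less where a joint would pass 70% of its speed; a pose out of reach is approached as far as the arm can. A call with a gripper value outside its range is refused whole. The fingers move at their own pace and stop on an object; "grip_force" is the grip in N (left out, the last holds). Time passes only in rows, so rows that repeat a pose let the fingers close. It gives the time, the measured TCP pose, the force, the opening and the grip force at its end, in the units of the state.
- ctrl.get_state(): the state, without advancing time (a new reading comes with each control period).
- ctrl.get_image(name): name is "scene" or "top"; returns a dict with "color" (420x560x3 uint8, blue, green, red), "fx", "fy", "cx", "cy" (pixels), "k1" (the pictures are not rectified: a ray, as slopes to the right and down, at radius r is drawn at 1 + k1 r^2 times it, then the intrinsics apply), "pose" (4x4, takes a point from camera to world coordinates). Camera axes: x right, y down, z forward; pixel columns grow to the right and rows downward; lengths in m; the calibration is good to about 2 mm. A picture is of the moment at which its call begins. There is no depth.
- ctrl.close_job(): hands the job in; it is judged then, once.
The state is a dict: "time": time; "joint_positions": joint angles; "qd": joint speeds; "joint_torque": joint torques, N m; "position": TCP position; "tool_rot": TCP orientation; "ft_force": force on the tool from outside, world axes, zero at the start; "torque": the same for the moment, N m; "grip_width": opening from 0.0 (shut) to 1.0 (fully open); "grip_force": force on a finger pad.
Only numpy, scipy, OpenCV 4.12 (cv2) and the standard library are available. Lean on these libraries where they do the work, as an engineer would, in place of code of your own. Each camera call takes 0.05 s, during which the arm holds its last target. There are 200 camera calls.

## Working session

There is one attempt and no reset: what is moved stays moved. The work goes in short steps, Python scripts to look and compute and a tool call to move; the robot and the scene stay as the last step left them, time stands still between calls to the robot, and variables do not carry over. Pictures are saved under pics/ and viewed, at most 10 in all, crops included, and the job is handed in when it is done.

Besides the shell and the picture viewer there is one more tool, called after ">>>" by a JSON object that holds its "fn" and its "kwargs", one argument or row to a line. send_rows: Moves the arm, as the interface text tells. Its arguments: {"type":"object","properties":{"motion":{"type":"array","items":{"type":"object","properties":{"claw":{"type":"number"},"slide":{"type":"array","items":{"type":"number"}},"delta_rot":{"type":"array","items":{"type":"number"}}}}},"grip_force":{"type":"number"}},"required":["motion"]}

```bash
mkdir -p pics; cat > h.py <<'E'
import numpy as np, cv2, pickle
def grab(names=("scene","top"),tag="a"):
    from bench import ctrl
    d={n:ctrl.get_image(n) for n in names}
    pickle.dump(d,open(f"{tag}.pkl","wb")); return d
def load(tag): return pickle.load(open(f"{tag}.pkl","rb"))
def ray(im,u,v):
    x,y=(u-im["cx"])/im["fx"],(v-im["cy"])/im["fy"]
    k=np.array([[im["fx"],0,im["cx"]],[0,im["fy"],im["cy"]],[0,0,1.]])
    p=cv2.undistortPoints(np.array([[[u,v]]],float),k,np.array([im["k1"],0,0,0.]))[0,0]
    T=np.array(im["pose"]); return T[:3,3],T[:3,:3]@np.array([p[0],p[1],1.])
def onz(im,u,v,z):
    o,d=ray(im,u,v); return o+d*(z-o[2])/d[2]
def proj(im,P):
    T=np.array(im["pose"]); k=np.array([[im["fx"],0,im["cx"]],[0,im["fy"],im["cy"]],[0,0,1.]])
    R=T[:3,:3].T
    return cv2.projectPoints(np.array(P,float).reshape(-1,3),cv2.Rodrigues(R)[0],-R@T[:3,3],k,np.array([im["k1"],0,0,0.]))[0][:,0]
E
python3 - <<'E'
from h import *
from bench import ctrl
d=grab()
for n in d:
    cv2.imwrite(f"pics/{n}0.png",d[n]["color"]); print(n,d[n]["fx"],d[n]["k1"],np.round(d[n]["pose"],3).tolist())
s=ctrl.get_state();print(s)
E
```

```text
scene 425.5500866931774 -0.04564230855801772 [[0.129, 0.776, -0.617, 1.091], [0.992, -0.112, 0.067, -0.138], [-0.017, -0.621, -0.784, 0.83], [0.0, 0.0, 0.0, 1.0]]
top 467.15367235323566 -0.10570660281472391 [[-0.002, -0.981, 0.193, 0.334], [-1.0, 0.004, 0.008, -0.073], [-0.008, -0.193, -0.981, 1.218], [0.0, 0.0, 0.0, 1.0]]
{'time': 0.1, 'joint_positions': array([-1.15890469,  0.32177754, -0.0700928 ,  1.45155282,  0.02260756,
        1.37079458, -0.05687664]), 'qd': array([-0.00066564, -0.00138162, -0.00202103, -0.00062185, -0.00266968,
       -0.0002493 ,  0.00070749]), 'joint_torque': array([-1.65547526e-04, -4.92568731e+01, -4.05554473e-01, -3.13398492e+01,
       -6.40517869e-02,  3.94249416e-02,  7.77000309e-05]), 'position': array([0.25166281, 0.59880906, 0.24355239]), 'tool_rot': array([-6.20595616e-01, -3.07943100e+00,  2.71316377e-03]), 'ft_force': array([ 0.20250955,  0.03201822, -0.293579  ]), 'torque': array([-0.05058211, -0.01825714,  0.05374491]), 'grip_force': 0.0, 'grip_width': 1.0026843770607798}
```

View pics/scene0.png

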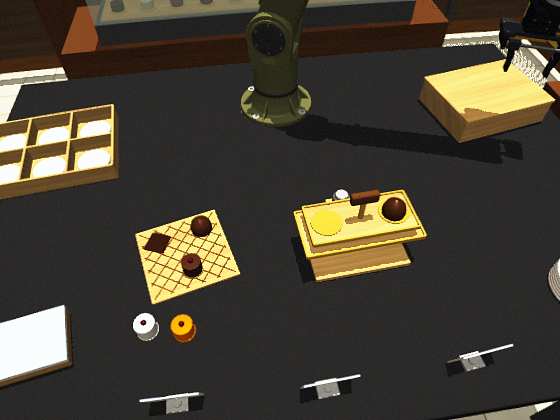

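View pics/top0.png

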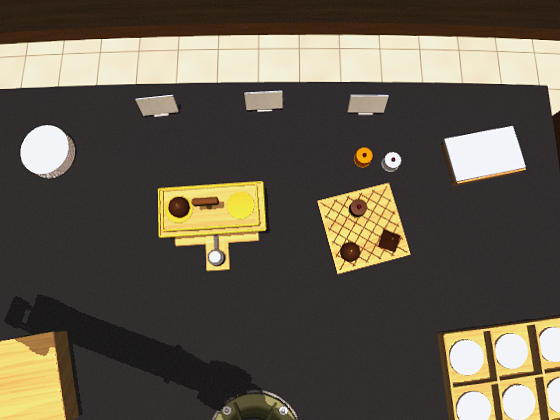

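Scene view: candidates for the drum are the straight-sided brown cake at (191,264), the dome at (201,226), the pyramid at (157,243), the white look-alike at (146,326), the orange one at (182,327), and the stand's own dome at (394,209). In the top view they sit at (358,208), (350,250), (389,240), (392,160), (364,156) and (179,207). I choose (191,264) / (358,208), and check it in a crop.

```bash
python3 - <<'E'
from h import *
d=load("a")
s=d["scene"]["color"];t=d["top"]["color"]
A=cv2.resize(s[205:305,130:245],None,fx=3.4,fy=3.4,interpolation=cv2.INTER_CUBIC)
B=cv2.resize(t[175:280,312:415],None,fx=3.4,fy=3.4,interpolation=cv2.INTER_CUBIC)
C=cv2.resize(t[175:275,150:275],None,fx=2.4,fy=2.4,interpolation=cv2.INTER_CUBIC)
D=cv2.resize(s[180:280,290:430],None,fx=2.4,fy=2.4,interpolation=cv2.INTER_CUBIC)
O=np.zeros((600,800,3),np.uint8)
for im,(x,y) in ((A,(0,0)),(B,(400,0)),(C,(0,360)),(D,(400,360))):
    h,w=im.shape[:2];h=min(h,600-y);w=min(w,800-x);O[y:y+h,x:x+w]=im[:h,:w]
cv2.imwrite("pics/crop.png",O)
def blobs(im,m,nm,z,amin=25):
    n,l,st,c=cv2.connectedComponentsWithStats(m.astype(np.uint8))
    for i in range(1,n):
        if st[i,4]>=amin: print(nm,np.round(c[i],1),st[i].tolist(),np.round(onz(im,*c[i],z),3))
for n in d:
    im=d[n];c=im["color"];h=cv2.cvtColor(c,cv2.COLOR_BGR2HSV)
    x0,x1,y0,y1=((290,430,180,280) if n=="scene" else (150,275,175,275))
    m=np.zeros(h.shape[:2],bool);m[y0:y1,x0:x1]=1
    blobs(im,m&(h[...,0]>=26)&(h[...,0]<=33)&(h[...,1]>215)&(h[...,2]>200),n+" card",.117,100)
    blobs(im,m&(h[...,1]<60)&(h[...,2]>120),n+" steel",.06)
    blobs(im,m&(h[...,2]<130)&(h[...,0]<20)&(h[...,1]>100),n+" brown",.177)
    m[:]=0
    if n=="scene": m[205:305,130:245]=1
    else: m[180:275,315:412]=1
    k=(m&(h[...,2]<110)).astype(np.uint8)
    k=cv2.morphologyEx(k,cv2.MORPH_OPEN,np.ones((5,5),np.uint8))
    blobs(im,k,n+" cake",.028)
E
```

```text
scene steel [341.5 193.7] [336, 189, 12, 10, 95] [0.447 0.099 0.06 ]
scene brown [363.4 202. ] [350, 193, 31, 26, 296] [0.572 0.101 0.177]
scene brown [393.8 209. ] [382, 197, 24, 24, 425] [0.598 0.155 0.177]
scene brown [306.5 226.5] [303, 214, 8, 26, 26] [ 0.616 -0.022  0.177]
scene brown [365.8 237. ] [312, 227, 109, 21, 182] [0.656 0.083 0.177]
scene brown [363.9 249.4] [304, 236, 123, 44, 263] [0.683 0.072 0.177]
scene brown [366.9 271.8] [323, 263, 88, 17, 164] [0.73  0.065 0.177]
scene cake [151.5 239.1] [130, 205, 83, 100, 2392] [ 0.494 -0.357  0.028]
scene cake [223.3 264.3] [165, 205, 80, 100, 2720] [ 0.585 -0.196  0.028]
scene cake [201.1 226.8] [191, 217, 21, 20, 330] [ 0.474 -0.242  0.028]
scene cake [157.3 242.8] [146, 234, 23, 19, 344] [ 0.506 -0.343  0.028]
scene cake [191.2 265. ] [182, 254, 20, 23, 360] [ 0.577 -0.266  0.028]
top steel [215.2 241.2] [214, 236, 3, 12, 28] [0.485 0.098 0.06 ]
top steel [214.9 256.9] [208, 249, 15, 16, 168] [0.446 0.098 0.06 ]
top brown [178.6 206.8] [169, 197, 21, 21, 330] [0.55  0.167 0.177]
top brown [207.9 204. ] [192, 197, 27, 12, 102] [0.556 0.099 0.177]
top cake [340.1 186.8] [315, 180, 65, 20, 834] [ 0.632 -0.222  0.028]
top cake [403.5 203.8] [390, 180, 22, 63, 870] [ 0.586 -0.387  0.028]
top cake [322.2 249.1] [315, 210, 21, 65, 876] [ 0.468 -0.172  0.028]
top cake [388.7 240.6] [379, 231, 20, 20, 303] [ 0.489 -0.344  0.028]
top cake [349.6 251.4] [340, 242, 20, 20, 308] [ 0.462 -0.242  0.028]
top cake [388.6 267.4] [354, 256, 58, 19, 726] [ 0.42  -0.34   0.028]
```

View pics/crop.png

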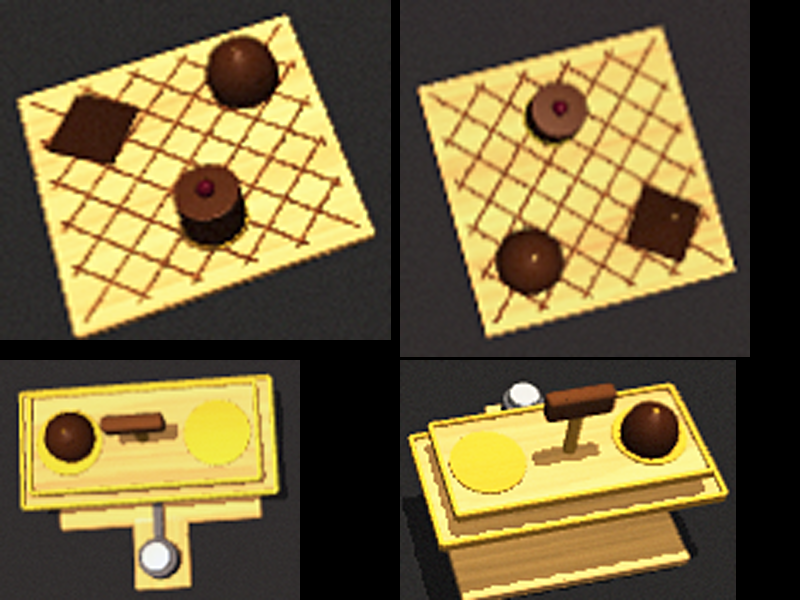

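The crop shows the drum has a flat lit top with a small berry and upright sides, at scene (191,261) and top (358,207). The neighbours are a smooth dome and a pyramid, so the choice holds. In the top view the empty card is at about (240,205), the button at (215,257) and the handle at (205,202).

```bash
python3 - <<'E'
from h import *
d=load("a")
def ell(im,m,nm,z,amin=40):
    cs,_=cv2.findContours(m.astype(np.uint8),cv2.RETR_EXTERNAL,cv2.CHAIN_APPROX_NONE)
    for c in cs:
        if cv2.contourArea(c)>amin:
            e=cv2.fitEllipse(c); print(nm,np.round(e[0],1),np.round(e[1],1),cv2.contourArea(c),np.round(onz(im,*e[0],z),4))
def box(im,b):
    m=np.zeros(im["color"].shape[:2],bool);m[b[2]:b[3],b[0]:b[1]]=1;return m
for n,bc,bd in (("scene",(305,348,205,240),(180,203,252,280)),("top",(222,258,188,222),(347,370,197,220))):
    im=d[n];c=im["color"].astype(int)
    u=(305+348)//2 if n=="scene" else 240; v=222 if n=="scene" else 205
    print(n,c[v,u],c[v,u+20 if n=="scene" else u-20], "drum",c[261,191] if n=="scene" else c[211,356])
    sat=c[...,2]-c[...,0]
    print(sat[v,u-30:u+30:3])
    ell(im,box(im,bc)&(c[...,0]<45)&(c[...,2]>170),n+" card",.117,150)
    gd=c.max(2)
    dm=box(im,bd)&(gd<150)&(c[...,2]>60)
    ell(im,dm,n+" drumtop",.044)
    dm=box(im,bd)&(gd<135)
    ell(im,dm,n+" drumall",.044)
for P in (((191.1,260.5),(358.1,207.3)),((326.4,222.2),(239.7,205.1)),((341.5,193.7),(214.9,256.9)),((365,198),(204.9,202))):
    # two view triangulation
    A=[];b=[]
    for n,p in zip(("scene","top"),P):
        o,r=ray(d[n],*p);r/=np.linalg.norm(r);M=np.eye(3)-np.outer(r,r);A.append(M);b.append(M@o)
    print(P,np.round(np.linalg.lstsq(np.vstack(A),np.hstack(b),rcond=None)[0],4))
# handle: bar top corner pixels top-view crop ~ (101..164)
print("rim top view corners z.118")
E
```

```text
scene [ 63 233 252] [ 61 124 174] drum [24  8 64]
[167 122 106  76 147 191 183 184 191 183 189 179 192 194 185 187 114 117
 115 114]
scene drumtop [190.1 261.1] [15.4 19. ] 226.0 [ 0.5765 -0.2659  0.044 ]
scene drumall [191.1 265.4] [21.1 24.4] 383.5 [ 0.5879 -0.2639  0.044 ]
top [ 67 231 243] [ 58 111 156] drum [ 54  79 132]
[ 43  74  79  97  96 128 181 177 180 178 176 173 180 178 178 119 114 123
 106   3]
top drumtop [358.6 207. ] [15.6 17.3] 193.0 [ 0.5746 -0.2661  0.044 ]
top drumall [357.5 207.9] [16.5 18.4] 227.5 [ 0.5721 -0.2632  0.044 ]
((191.1, 260.5), (358.1, 207.3)) [ 0.5741 -0.2646  0.0422]
((326.4, 222.2), (239.7, 205.1)) [0.5659 0.0324 0.1145]
((341.5, 193.7), (214.9, 256.9)) [0.4462 0.0985 0.0589]
((365, 198), (204.9, 202)) [0.561  0.1073 0.1747]
rim top view corners z.118
```

```bash
python3 - <<'E'
from h import *
from scipy.optimize import least_squares
d=load("a");W=[]
for n,bc in (("scene",(305,348,205,240)),("top",(222,258,188,222))):
    im=d[n];c=im["color"].astype(int)
    m=((c[...,2]-c[...,0])>150)&(c[...,1]>200); k=np.zeros(m.shape,bool);k[bc[2]:bc[3],bc[0]:bc[1]]=1
    m=cv2.morphologyEx((m&k).astype(np.uint8),cv2.MORPH_OPEN,np.ones((5,5),np.uint8))
    cs,_=cv2.findContours(m,cv2.RETR_EXTERNAL,cv2.CHAIN_APPROX_NONE);q=max(cs,key=cv2.contourArea)
    pts=np.array([onz(im,*p[0].astype(float),.117)[:2] for p in q]); 
    cc=least_squares(lambda x:np.hypot(*(pts-x[:2]).T)-x[2],[.56,.03,.034],loss="soft_l1",f_scale=.001).x
    print(n,cv2.contourArea(q),cv2.fitEllipse(q),np.round(cc,4)); W.append(cc[:2])
card=np.mean(W,0)
obs=[((-.115,0),(.4463,.0985)),((0,-.075),card),((0,0),(.5605,.1065))]
def f(x):
    R=np.array([[np.cos(x[2]),-np.sin(x[2])],[np.sin(x[2]),np.cos(x[2])]])
    return np.concatenate([R@a+x[:2]-b for a,b in obs])
r=least_squares(f,[.56,.1,0]);print(r.x,np.degrees(r.x[2]),np.round(r.fun,4))
x,y,p=r.x
R=lambda a:np.array([x+np.cos(p)*a[0]-np.sin(p)*a[1],y+np.sin(p)*a[0]+np.cos(p)*a[1]])
O=[]
for n in d:
    I=d[n]["color"].copy()
    for a in ([.05,.115],[.05,-.115],[-.05,-.115],[-.05,.115]):
        u,v=proj(d[n],[*R(a),.116])[0];cv2.circle(I,(int(round(u)),int(round(v))),1,(255,0,255),-1)
    for a,z in ((( .0,.03),.19),((0,-.03),.19),((0,-.075),.117),((0,.075),.117),((-.115,0),.06)):
        u,v=proj(d[n],[*R(a),z])[0];cv2.circle(I,(int(round(u)),int(round(v))),1,(255,0,0),-1)
    c=I[178:283,288:433] if n=="scene" else I[175:280,145:290]
    O.append(cv2.resize(c,None,fx=2.75,fy=2.75,interpolation=cv2.INTER_NEAREST))
cv2.imwrite("pics/ov.png",np.hstack(O))
print("sc cake",R((0,.075)),"card",R((0,-.075)))
E
```

```text
scene 582.5 ((326.09881591796875, 221.84188842773438), (24.20208740234375, 30.827655792236328), 97.20048522949219) [0.566  0.0313 0.0321]
top 539.0 ((239.87025451660156, 204.56988525390625), (25.79855728149414, 26.681514739990234), 75.67161560058594) [0.5669 0.032  0.032 ]
[0.56086616 0.10654626 0.07134831] 4.087957096598523 [-0.0001 -0.0002 -0.0002  0.0001  0.0004  0.    ]
sc cake [0.55551957 0.18135544] card [0.56621274 0.03173707]
```

View pics/ov.png

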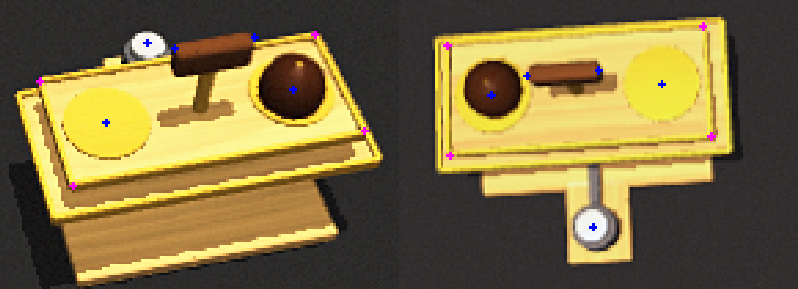

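The overlay of the fitted stand lands on the tray corners, both cards, the bar ends and the button. That gives the stand at (0.561, 0.1065) with yaw 4.1°, and the drum at (0.574, -0.265). Next is a helper to turn world targets into moves.

```bash
cat >> h.py <<'E'
from scipy.spatial.transform import Rotation as Ro
YAW=0.0713
RT=np.array([[np.sin(YAW),np.cos(YAW),0],[-np.cos(YAW),np.sin(YAW),0],[0,0,-1]]).T  # rows->cols: placeholder
RT=np.column_stack([[-np.sin(YAW),np.cos(YAW),0],[np.cos(YAW),np.sin(YAW),0],[0,0,-1]])
def go(*targets):
    from bench import ctrl
    s=ctrl.get_state(); p=s["position"];R=Ro.from_rotvec(s["tool_rot"])
    print("t",round(s["time"],2),"pos",np.round(p,4),"F",np.round(s["ft_force"],1),"w",round(s["grip_width"],3),"gf",round(s["grip_force"],1))
    dr=(R.inv()*Ro.from_matrix(RT)).as_rotvec()
    for T in targets: print(T,"slide",np.round(R.inv().apply(np.array(T)-p)*1e3,1),"rot",np.round(dr,3))
E
python3 -c "
from h import *
go((.42,.33,.26),(.574,-.265,.12))"
```

```text
t 0.1 pos [0.2517 0.5988 0.2436] F [ 0.2  0.  -0.3] w 1.003 gf 0.0
(0.42, 0.33, 0.26) slide [-259.3 -182.7  -16.1] rot [-2.000e-03  1.000e-03  1.102e+00]
(0.574, -0.265, 0.12) slide [-631.7 -671.3  124.8] rot [-2.000e-03  1.000e-03  1.102e+00]
```

>>> {"fn": "send_rows", "kwargs": {
  "motion": [
    {"claw":0.5,"slide":[-259,-183,-16],"delta_rot":[0,0,1.1]},
    {"claw":0.5,"slide":[-259,-183,-16],"delta_rot":[0,0,1.1]},
    {"claw":0.5,"slide":[-259,-183,-16],"delta_rot":[0,0,1.1]},
    {"claw":0.5,"slide":[-259,-183,-16],"delta_rot":[0,0,1.1]},
    {"claw":0.5,"slide":[-259,-183,-16],"delta_rot":[0,0,1.1]}
  ]
}}

```text
time: 0.6
position: [0.3846, 0.3854, 0.2569]
tool_rot: [-1.714, -2.633, 0.001]
ft_force: [0.9, 1.4, 0.9]
grip_width: 0.758
grip_force: 0.0
```

```bash
python3 -c "
from h import *
go((.574,-.265,.25),(.574,-.265,.12))"
```

```text
t 0.6 pos [0.3846 0.3854 0.2569] F [0.9 1.4 0.9] w 0.758 gf 0.0
(0.574, -0.265, 0.25) slide [-671.4  -90.2    7. ] rot [-0.     0.     0.346]
(0.574, -0.265, 0.12) slide [-671.3  -90.2  137. ] rot [-0.     0.     0.346]
```

>>> {"fn": "send_rows", "kwargs": {
  "motion": [
    {"claw":0.5,"slide":[-640,-70,7],"delta_rot":[0,0,0.3]},
    {"claw":0.5,"slide":[-640,-70,7],"delta_rot":[0,0,0.3]},
    {"claw":0.5,"slide":[-640,-70,7],"delta_rot":[0,0,0.3]},
    {"claw":0.5,"slide":[-640,-70,7],"delta_rot":[0,0,0.3]},
    {"claw":0.5,"slide":[-640,-70,7],"delta_rot":[0,0,0.3]}
  ]
}}

```text
time: 1.1
position: [0.4613, 0.1476, 0.2542]
tool_rot: [-2.08, -2.354, -0.0]
ft_force: [1.1, 0.1, -0.4]
grip_width: 0.75
grip_force: 0.0
```

```bash
python3 -c "
from h import *
go((.574,-.265,.25),(.574,-.265,.12))"
```

```text
t 1.1 pos [0.4613 0.1476 0.2542] F [ 1.1  0.1 -0.4] w 0.75 gf 0.0
(0.574, -0.265, 0.25) slide [-423.3   61.2    4.1] rot [-0.    -0.     0.052]
(0.574, -0.265, 0.12) slide [-423.3   61.2  134.1] rot [-0.    -0.     0.052]
```

>>> {"fn": "send_rows", "kwargs": {
  "motion": [
    {"claw":0.5,"slide":[-400,60,4],"delta_rot":[0,0,0.04]},
    {"claw":0.5,"slide":[-400,60,4],"delta_rot":[0,0,0.04]},
    {"claw":0.5,"slide":[-400,60,4],"delta_rot":[0,0,0.04]},
    {"claw":0.5,"slide":[-400,60,4],"delta_rot":[0,0,0.04]},
    {"claw":0.5,"slide":[-400,60,4],"delta_rot":[0,0,0.04]}
  ]
}}

```text
time: 1.6
position: [0.5284, -0.093, 0.2519]
tool_rot: [-2.127, -2.312, -0.001]
ft_force: [1.8, 0.9, -0.3]
grip_width: 0.754
grip_force: 0.0
```

```bash
python3 -c "
from h import *
go((.574,-.265,.15),(.574,-.265,.09))"
```

```text
t 1.6 pos [ 0.5284 -0.093   0.2519] F [ 1.8  0.9 -0.3] w 0.754 gf 0.0
(0.574, -0.265, 0.15) slide [-175.2   31.1  101.9] rot [ 0.001 -0.001  0.012]
(0.574, -0.265, 0.09) slide [-175.3   31.1  161.9] rot [ 0.001 -0.001  0.012]
```

>>> {"fn": "send_rows", "kwargs": {
  "motion": [
    {"claw":0.5,"slide":[-160,28,100],"delta_rot":[0,0,0.005]},
    {"claw":0.5,"slide":[-160,28,100],"delta_rot":[0,0,0.005]},
    {"claw":0.5,"slide":[-160,28,100],"delta_rot":[0,0,0.005]},
    {"claw":0.5,"slide":[-160,28,100],"delta_rot":[0,0,0.005]},
    {"claw":0.5,"slide":[-160,28,100],"delta_rot":[0,0,0.005]}
  ]
}}

```text
time: 2.1
position: [0.5663, -0.2537, 0.1478]
tool_rot: [-2.14, -2.296, 0.012]
ft_force: [-0.4, 0.4, 0.6]
grip_width: 0.748
grip_force: 0.0
```

>>> {"fn": "send_rows", "kwargs": {
  "motion": [
    {"claw":0.5,"slide":[0,0,0],"delta_rot":[0,0,0]},
    {"claw":0.5,"slide":[0,0,0],"delta_rot":[0,0,0]}
  ]
}}

```text
time: 2.3
position: [0.5701, -0.2467, 0.1524]
tool_rot: [-2.131, -2.308, -0.002]
ft_force: [-0.6, 0.0, 0.4]
grip_width: 0.748
grip_force: 0.0
```

```bash
python3 -c "
from h import *
go((.574,-.265,.08),(.574,-.265,.04))"
```

```text
t 2.3 pos [ 0.5701 -0.2467  0.1524] F [-0.6  0.   0.4] w 0.748 gf 0.0
(0.574, -0.265, 0.08) slide [-18.6   2.3  72.4] rot [ 0.001 -0.001  0.008]
(0.574, -0.265, 0.04) slide [-18.6   2.3 112.4] rot [ 0.001 -0.001  0.008]
```

>>> {"fn": "send_rows", "kwargs": {
  "motion": [
    {"claw":0.5,"slide":[-18.6,2.3,30],"delta_rot":[0,0,0.008]},
    {"claw":0.5,"slide":[-18.6,2.3,60],"delta_rot":[0,0,0.008]},
    {"claw":0.5,"slide":[-18.6,2.3,72],"delta_rot":[0,0,0.008]},
    {"claw":0.5,"slide":[-18.6,2.3,72],"delta_rot":[0,0,0.008]},
    {"claw":0.5,"slide":[-18.6,2.3,72],"delta_rot":[0,0,0.008]}
  ]
}}

```text
time: 2.8
position: [0.5744, -0.2656, 0.0814]
tool_rot: [2.139, 2.299, 0.002]
ft_force: [1.0, -0.3, 1.0]
grip_width: 0.748
grip_force: 0.0
```

```bash
python3 -c "
from h import *
go((.574,-.265,.04))"
```

```text
t 2.8 pos [ 0.5744 -0.2656  0.0814] F [ 1.  -0.3  1. ] w 0.748 gf 0.0
(0.574, -0.265, 0.04) slide [ 0.7 -0.5 41.4] rot [ 0.002 -0.     0.001]
```

Descend, then close gently.

>>> {"fn": "send_rows", "kwargs": {
  "motion": [
    {"claw":0.5,"slide":[0.7,-0.5,20],"delta_rot":[0,0,0]},
    {"claw":0.5,"slide":[0.7,-0.5,35],"delta_rot":[0,0,0]},
    {"claw":0.5,"slide":[0.7,-0.5,41],"delta_rot":[0,0,0]},
    {"claw":0.5,"slide":[0.7,-0.5,41],"delta_rot":[0,0,0]},
    {"claw":0.5,"slide":[0.7,-0.5,41],"delta_rot":[0,0,0]}
  ],
  "grip_force": 8
}}

```text
time: 3.3
position: [0.5731, -0.2662, 0.0396]
tool_rot: [2.142, 2.297, 0.001]
ft_force: [1.4, -0.2, 1.3]
grip_width: 0.751
grip_force: 0.0
```

>>> {"fn": "send_rows", "kwargs": {
  "motion": [
    {"claw":-0.2,"slide":[0,0,0],"delta_rot":[0,0,0]},
    {"claw":-0.2,"slide":[0,0,0],"delta_rot":[0,0,0]},
    {"claw":-0.2,"slide":[0,0,0],"delta_rot":[0,0,0]},
    {"claw":-0.2,"slide":[0,0,0],"delta_rot":[0,0,0]},
    {"claw":-0.2,"slide":[0,0,0],"delta_rot":[0,0,0]}
  ]
}}

```text
time: 3.8
position: [0.5733, -0.266, 0.0394]
tool_rot: [2.142, 2.297, 0.001]
ft_force: [0.3, 0.4, 2.4]
grip_width: 0.506
grip_force: 8.0
```

Grip holds at 44 mm, the drum's diameter. Lift.

>>> {"fn": "send_rows", "kwargs": {
  "motion": [
    {"claw":-0.2,"slide":[0,0,-15],"delta_rot":[0,0,0]},
    {"claw":-0.2,"slide":[0,0,-50],"delta_rot":[0,0,0]},
    {"claw":-0.2,"slide":[0,0,-95],"delta_rot":[0,0,0]},
    {"claw":-0.2,"slide":[0,0,-140],"delta_rot":[0,0,0]},
    {"claw":-0.2,"slide":[0,0,-165],"delta_rot":[0,0,0]}
  ],
  "grip_force": 10
}}

```text
time: 4.3
position: [0.5735, -0.2672, 0.209]
tool_rot: [2.14, 2.294, 0.003]
ft_force: [0.2, -1.4, -1.6]
grip_width: 0.502
grip_force: 10.0
```

```bash
python3 -c "
from h import *
d=grab(tag='b')
cv2.imwrite('pics/b.png',np.hstack([d['scene']['color'][140:320,110:250],d['top']['color'][130:310,290:430]]))
go((.566,.031,.205),(.566,.031,.149))"
```

```text
t 4.4 pos [ 0.5746 -0.2676  0.2096] F [-0.4 -0.3 -1.2] w 0.501 gf 10.0
(0.566, 0.031, 0.205) slide [298.5  12.1   3.8] rot [ 0.008  0.003 -0.002]
(0.566, 0.031, 0.149) slide [298.7  11.7  59.8] rot [ 0.008  0.003 -0.002]
```

View pics/b.png

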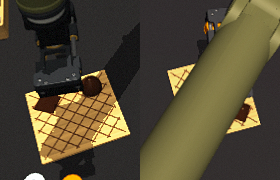

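The board shows only the dome and pyramid, so the drum is in the gripper. Carry it to the card.

>>> {"fn": "send_rows", "kwargs": {
  "motion": [
    {"claw":-0.2,"slide":[25,1,3],"delta_rot":[0,0,0]},
    {"claw":-0.2,"slide":[65,3,3],"delta_rot":[0,0,0]},
    {"claw":-0.2,"slide":[110,4,3],"delta_rot":[0,0,0]},
    {"claw":-0.2,"slide":[155,6,3],"delta_rot":[0,0,0]},
    {"claw":-0.2,"slide":[200,8,3],"delta_rot":[0,0,0]}
  ]
}}

```text
time: 4.9
position: [0.5655, -0.0643, 0.2001]
tool_rot: [-2.142, -2.296, 0.002]
ft_force: [0.5, -0.2, -1.3]
grip_width: 0.505
grip_force: 10.0
```

>>> {"fn": "send_rows", "kwargs": {
  "motion": [
    {"claw":-0.2,"slide":[40,2,0],"delta_rot":[0,0,0]},
    {"claw":-0.2,"slide":[70,3,0],"delta_rot":[0,0,0]},
    {"claw":-0.2,"slide":[90,4,0],"delta_rot":[0,0,0]},
    {"claw":-0.2,"slide":[97,4,0],"delta_rot":[0,0,0]},
    {"claw":-0.2,"slide":[97,4,0],"delta_rot":[0,0,0]}
  ]
}}

```text
time: 5.4
position: [0.5633, 0.0318, 0.2003]
tool_rot: [-2.14, -2.299, 0.002]
ft_force: [-0.0, -0.9, -0.9]
grip_width: 0.503
grip_force: 10.0
```

```bash
python3 -c "
from h import *
go((.566,.031,.16),(.566,.031,.149))"
```

```text
t 5.4 pos [0.5633 0.0318 0.2003] F [-0.  -0.9 -0.9] w 0.503 gf 10.0
(0.566, 0.031, 0.16) slide [-1.   2.7 40.3] rot [-0.001  0.     0.   ]
(0.566, 0.031, 0.149) slide [-1.   2.7 51.3] rot [-0.001  0.     0.   ]
```

>>> {"fn": "send_rows", "kwargs": {
  "motion": [
    {"claw":-0.2,"slide":[-1,2.7,20],"delta_rot":[0,0,0]},
    {"claw":-0.2,"slide":[-1,2.7,38],"delta_rot":[0,0,0]},
    {"claw":-0.2,"slide":[-1,2.7,46],"delta_rot":[0,0,0]},
    {"claw":-0.2,"slide":[-1,2.7,48],"delta_rot":[0,0,0]},
    {"claw":-0.2,"slide":[-1,2.7,48],"delta_rot":[0,0,0]}
  ]
}}

```text
time: 5.9
position: [0.5668, 0.0293, 0.1531]
tool_rot: [2.144, 2.296, -0.0]
ft_force: [0.2, -0.1, -1.7]
grip_width: 0.502
grip_force: 10.0
```

```bash
python3 -c "
from h import *
d=grab(('scene',),tag='c')
cv2.imwrite('pics/c.png',cv2.resize(d['scene']['color'][150:290,270:450],None,fx=3,fy=3))
go((.566,.031,.1495))"
```

```text
t 5.95 pos [0.5671 0.0296 0.1536] F [-0.1  0.8 -0.2] w 0.498 gf 10.0
(0.566, 0.031, 0.1495) slide [ 1.4 -1.1  4.1] rot [ 0.001  0.    -0.002]
```

View pics/c.png

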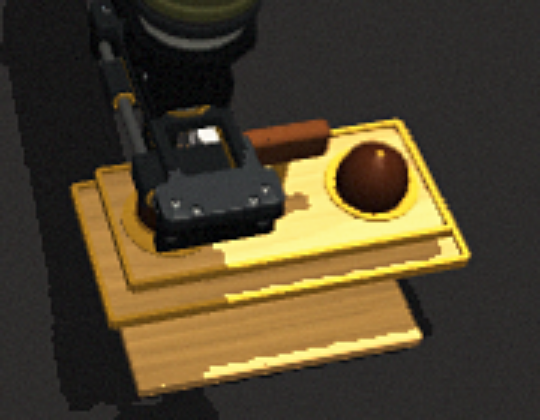

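The gripper is over the empty card, with the handle clear and the stand cake undisturbed. Lower gently until contact.

>>> {"fn": "send_rows", "kwargs": {
  "motion": [
    {"claw":-0.2,"slide":[0.7,-0.7,2],"delta_rot":[0,0,0]},
    {"claw":-0.2,"slide":[0.7,-0.7,3],"delta_rot":[0,0,0]},
    {"claw":-0.2,"slide":[0.7,-0.7,4],"delta_rot":[0,0,0]},
    {"claw":-0.2,"slide":[0.7,-0.7,4.5],"delta_rot":[0,0,0]},
    {"claw":-0.2,"slide":[0.7,-0.7,4.5],"delta_rot":[0,0,0]}
  ]
}}

```text
time: 6.45
position: [0.5659, 0.0311, 0.1485]
tool_rot: [-2.142, -2.298, -0.0]
ft_force: [0.2, -0.4, -0.3]
grip_width: 0.501
grip_force: 10.0
```

>>> {"fn": "send_rows", "kwargs": {
  "motion": [
    {"claw":-0.2,"slide":[0,0,0.5],"delta_rot":[0,0,0]},
    {"claw":-0.2,"slide":[0,0,1],"delta_rot":[0,0,0]},
    {"claw":-0.2,"slide":[0,0,1],"delta_rot":[0,0,0]}
  ]
}}

```text
time: 6.75
position: [0.566, 0.031, 0.1482]
tool_rot: [-2.142, -2.298, -0.001]
ft_force: [-2.1, -0.1, 4.7]
grip_width: 0.5
grip_force: 10.0
```

Contact at the expected height. Release.

>>> {"fn": "send_rows", "kwargs": {
  "motion": [
    {"claw":0.08,"slide":[0,0,-0.5],"delta_rot":[0,0,0]},
    {"claw":0.15,"slide":[0,0,-0.5],"delta_rot":[0,0,0]},
    {"claw":0.4,"slide":[0,0,-0.5],"delta_rot":[0,0,0]},
    {"claw":0.5,"slide":[0,0,-0.5],"delta_rot":[0,0,0]},
    {"claw":0.5,"slide":[0,0,-0.5],"delta_rot":[0,0,0]}
  ]
}}

```text
time: 7.25
position: [0.5659, 0.031, 0.1478]
tool_rot: [-2.142, -2.298, 0.0]
ft_force: [-1.0, -0.2, -0.2]
grip_width: 0.723
grip_force: 0.0
```

>>> {"fn": "send_rows", "kwargs": {
  "motion": [
    {"claw":0.5,"slide":[0,0,-10],"delta_rot":[0,0,0]},
    {"claw":0.5,"slide":[0,0,-35],"delta_rot":[0,0,0]},
    {"claw":0.5,"slide":[0,0,-70],"delta_rot":[0,0,0]},
    {"claw":0.5,"slide":[0,0,-100],"delta_rot":[0,0,0]},
    {"claw":0.5,"slide":[0,0,-100],"delta_rot":[0,0,0]}
  ]
}}

```text
time: 7.75
position: [0.5687, 0.0309, 0.2535]
tool_rot: [2.139, 2.294, 0.012]
ft_force: [0.1, -0.2, -0.5]
grip_width: 0.752
grip_force: 0.0
```

```bash
python3 -c "
from h import *
go((.4462,.0983,.25),(.4462,.0983,.10))"
```

```text
t 7.75 pos [0.5687 0.0309 0.2535] F [ 0.1 -0.2 -0.5] w 0.752 gf 0.0
(0.4462, 0.0983, 0.25) slide [  75.8 -117.5    2.5] rot [ 0.009 -0.002 -0.002]
(0.4462, 0.0983, 0.1) slide [  75.6 -118.8  152.5] rot [ 0.009 -0.002 -0.002]
```

```bash
python3 - <<'E'
from h import *
d=grab(tag='d')
cv2.imwrite('pics/d.png',np.hstack([cv2.resize(d['scene']['color'][150:290,280:440],None,fx=2.4,fy=2.4),cv2.resize(d['top']['color'][150:290,140:300],None,fx=2.4,fy=2.4)]))
E
```

>>> {"fn": "send_rows", "kwargs": {
  "motion": [
    {"claw":-0.5,"slide":[15,-25,2],"delta_rot":[0,0,0.14]},
    {"claw":-1,"slide":[35,-60,2],"delta_rot":[0,0,0.28]},
    {"claw":-1,"slide":[60,-95,2],"delta_rot":[0,0,0.42]},
    {"claw":-1,"slide":[75,-117,2],"delta_rot":[0,0,0.56]},
    {"claw":-1,"slide":[76,-118,2],"delta_rot":[0,0,0.7]}
  ]
}}

```text
time: 8.35
position: [0.439, 0.1011, 0.2446]
tool_rot: [-2.797, -1.426, 0.005]
ft_force: [0.3, 0.4, -0.3]
grip_width: 0.383
grip_force: 0.0
```

>>> {"fn": "send_rows", "kwargs": {
  "motion": [
    {"claw":-1,"slide":[0,0,0],"delta_rot":[0,0,0.14]},
    {"claw":-1,"slide":[0,0,0],"delta_rot":[0,0,0.28]},
    {"claw":-1,"slide":[0,0,0],"delta_rot":[0,0,0.42]},
    {"claw":-1,"slide":[0,0,0],"delta_rot":[0,0,0.56]},
    {"claw":-1,"slide":[0,0,0],"delta_rot":[0,0,0.7]}
  ]
}}

```text
time: 8.85
position: [0.442, 0.0983, 0.2446]
tool_rot: [3.119, 0.372, -0.004]
ft_force: [-0.2, -0.4, 0.1]
grip_width: 0.016
grip_force: 0.0
```

```bash
python3 - <<'E'
from h import *
import h
h.RT=RT@Ro.from_rotvec([0,0,np.pi/2]).as_matrix()
go((.4462,.0983,.25),(.4462,.0983,.10))
E
```

```text
t 8.85 pos [0.442  0.0983 0.2446] F [-0.2 -0.4  0.1] w 0.016 gf 0.0
(0.4462, 0.0983, 0.25) slide [ 4.   1.  -5.4] rot [0.001 0.003 0.166]
(0.4462, 0.0983, 0.1) slide [  4.4   0.9 144.6] rot [0.001 0.003 0.166]
```

View pics/d.png

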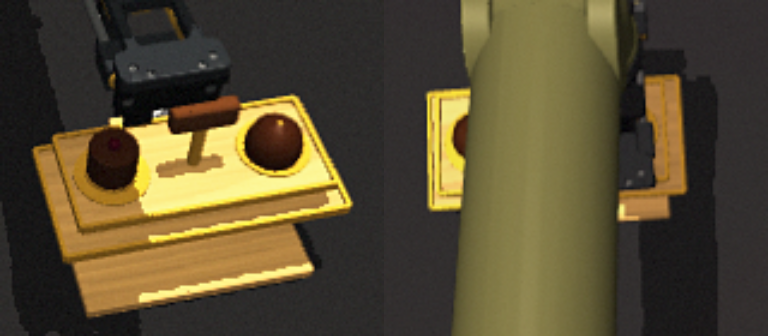

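The drum stands upright and centred on its card, with the stand cake untouched. Now down to the button.

>>> {"fn": "send_rows", "kwargs": {
  "motion": [
    {"claw":-1,"slide":[4,1,40],"delta_rot":[0,0,0.1]},
    {"claw":-1,"slide":[4,1,80],"delta_rot":[0,0,0.15]},
    {"claw":-1,"slide":[4,1,120],"delta_rot":[0,0,0.15]},
    {"claw":-1,"slide":[4,1,142],"delta_rot":[0,0,0.15]},
    {"claw":-1,"slide":[4,1,142],"delta_rot":[0,0,0.15]}
  ]
}}

```text
time: 9.35
position: [0.4433, 0.0973, 0.0998]
tool_rot: [3.135, 0.146, -0.014]
ft_force: [-0.6, -0.8, 0.8]
grip_width: 0.006
grip_force: 0.0
```

```bash
python3 - <<'E'
from h import *
import h
h.RT=RT@Ro.from_rotvec([0,0,np.pi/2]).as_matrix()
go((.4462,.0983,.082),(.4462,.0983,.074))
E
```

```text
t 9.35 pos [0.4433 0.0973 0.0998] F [-0.6 -0.8  0.8] w 0.006 gf 0.0
(0.4462, 0.0983, 0.082) slide [ 3.2 -0.8 17.8] rot [0.003 0.009 0.022]
(0.4462, 0.0983, 0.074) slide [ 3.3 -0.8 25.8] rot [0.003 0.009 0.022]
```

>>> {"fn": "send_rows", "kwargs": {
  "motion": [
    {"claw":-1,"slide":[2,-0.5,8],"delta_rot":[0,0,0]},
    {"claw":-1,"slide":[2,-0.5,16],"delta_rot":[0,0,0]},
    {"claw":-1,"slide":[2,-0.5,20],"delta_rot":[0,0,0]},
    {"claw":-1,"slide":[2,-0.5,23],"delta_rot":[0,0,0]},
    {"claw":-1,"slide":[2,-0.5,24],"delta_rot":[0,0,0]}
  ]
}}

```text
time: 9.85
position: [0.4493, 0.0994, 0.0804]
tool_rot: [-3.138, -0.146, -0.001]
ft_force: [-0.5, -0.1, 3.0]
grip_width: 0.003
grip_force: 1.5
```

>>> {"fn": "send_rows", "kwargs": {
  "motion": [
    {"claw":-1,"slide":[0,0,1],"delta_rot":[0,0,0]},
    {"claw":-1,"slide":[0,0,2],"delta_rot":[0,0,0]},
    {"claw":-1,"slide":[0,0,2],"delta_rot":[0,0,0]}
  ]
}}

```text
time: 10.15
position: [0.4493, 0.0994, 0.0782]
tool_rot: [-3.138, -0.146, -0.001]
ft_force: [0.1, 0.0, 2.5]
grip_width: -0.001
grip_force: 1.2
```

>>> {"fn": "send_rows", "kwargs": {
  "motion": [
    {"claw":-1,"slide":[0,0,1],"delta_rot":[0,0,0]},
    {"claw":-1,"slide":[0,0,2],"delta_rot":[0,0,0]},
    {"claw":-1,"slide":[0,0,3],"delta_rot":[0,0,0]},
    {"claw":-1,"slide":[0,0,3],"delta_rot":[0,0,0]}
  ]
}}

```text
time: 10.55
position: [0.4493, 0.0994, 0.0749]
tool_rot: [-3.138, -0.146, -0.001]
ft_force: [0.9, 0.5, 1.3]
grip_width: 0.0
grip_force: 0.7
```

>>> {"fn": "send_rows", "kwargs": {
  "motion": [
    {"claw":-1,"slide":[0,0,1],"delta_rot":[0,0,0]},
    {"claw":-1,"slide":[0,0,1.5],"delta_rot":[0,0,0]},
    {"claw":-1,"slide":[0,0,1.5],"delta_rot":[0,0,0]}
  ]
}}

```text
time: 10.85
position: [0.4493, 0.0994, 0.0743]
tool_rot: [-3.138, -0.146, -0.0]
ft_force: [-2.4, -0.4, 10.2]
grip_width: 0.005
grip_force: 4.9
```

>>> {"fn": "send_rows", "kwargs": {
  "motion": [
    {"claw":-1,"slide":[0,0,0.7],"delta_rot":[0,0,0]},
    {"claw":-1,"slide":[0,0,0.7],"delta_rot":[0,0,0]}
  ]
}}

```text
time: 11.05
position: [0.4494, 0.0994, 0.0743]
tool_rot: [-3.137, -0.146, -0.0]
ft_force: [-3.9, -0.9, 14.9]
grip_width: 0.006
grip_force: 7.7
```

>>> {"fn": "send_rows", "kwargs": {
  "motion": [
    {"claw":-1,"slide":[0,0,-10],"delta_rot":[0,0,0]},
    {"claw":-1,"slide":[0,0,-50],"delta_rot":[0,0,0]},
    {"claw":-1,"slide":[0,0,-100],"delta_rot":[0,0,0]},
    {"claw":-1,"slide":[0,0,-150],"delta_rot":[0,0,0]},
    {"claw":-0.2,"slide":[0,0,-185],"delta_rot":[0,0,0]}
  ]
}}

```text
time: 11.55
position: [0.4494, 0.099, 0.261]
tool_rot: [-3.137, -0.145, -0.004]
ft_force: [-0.2, -0.2, -0.6]
grip_width: 0.042
grip_force: 0.0
```

```bash
python3 - <<'E'
from h import *
d=grab(tag='e')
c=d['scene']['color'][150:290,280:440]
cv2.imwrite('pics/e.png',cv2.resize(c,None,fx=3,fy=3))
go((.5609,.1065,.26),(.5609,.1065,.18))
E
```

```text
t 11.65 pos [0.4516 0.0998 0.263 ] F [ 0.6 -0.6  0.2] w 0.111 gf 0.0
(0.5609, 0.1065, 0.26) slide [109.5   3.4   3.9] rot [ 0.004 -0.009 -1.549]
(0.5609, 0.1065, 0.18) slide [108.8   3.7  83.9] rot [ 0.004 -0.009 -1.549]
```

>>> {"fn": "send_rows", "kwargs": {
  "motion": [
    {"claw":0,"slide":[25,1,0],"delta_rot":[0,0,-0.14]},
    {"claw":0,"slide":[55,2,0],"delta_rot":[0,0,-0.28]},
    {"claw":0,"slide":[85,3,0],"delta_rot":[0,0,-0.42]},
    {"claw":0,"slide":[105,3,0],"delta_rot":[0,0,-0.56]},
    {"claw":0,"slide":[109,3,0],"delta_rot":[0,0,-0.7]}
  ]
}}

```text
time: 12.15
position: [0.5588, 0.106, 0.2558]
tool_rot: [2.893, 1.22, -0.004]
ft_force: [-0.3, -0.2, 0.1]
grip_width: 0.482
grip_force: 0.0
```

>>> {"fn": "send_rows", "kwargs": {
  "motion": [
    {"claw":0,"slide":[0,0,0],"delta_rot":[0,0,-0.14]},
    {"claw":0,"slide":[0,0,0],"delta_rot":[0,0,-0.28]},
    {"claw":0,"slide":[0,0,0],"delta_rot":[0,0,-0.42]},
    {"claw":0,"slide":[0,0,0],"delta_rot":[0,0,-0.56]},
    {"claw":0,"slide":[0,0,0],"delta_rot":[0,0,-0.7]}
  ]
}}

```text
time: 12.65
position: [0.557, 0.106, 0.2562]
tool_rot: [-2.3, -2.139, 0.004]
ft_force: [-1.0, 0.9, 0.6]
grip_width: 0.501
grip_force: 0.0
```

>>> {"fn": "send_rows", "kwargs": {
  "motion": [
    {"claw":0,"slide":[0,0,0],"delta_rot":[0,0,-0.1]},
    {"claw":0,"slide":[0,0,0],"delta_rot":[0,0,-0.15]},
    {"claw":0,"slide":[0,0,0],"delta_rot":[0,0,-0.15]}
  ]
}}

```text
time: 12.95
position: [0.5571, 0.106, 0.2564]
tool_rot: [-2.139, -2.299, 0.003]
ft_force: [-0.3, -0.7, -0.2]
grip_width: 0.5
grip_force: 0.0
```

```bash
python3 - <<'E'
from h import *
go((.5609,.1065,.22),(.5609,.1065,.18))
E
```

```text
t 12.95 pos [0.5571 0.106  0.2564] F [-0.3 -0.7 -0.2] w 0.5 gf 0.0
(0.5609, 0.1065, 0.22) slide [ 0.3  3.9 36.4] rot [-0.002  0.001  0.001]
(0.5609, 0.1065, 0.18) slide [ 0.3  4.  76.4] rot [-0.002  0.001  0.001]
```

>>> {"fn": "send_rows", "kwargs": {
  "motion": [
    {"claw":0,"slide":[0.3,3.5,20],"delta_rot":[0,0,0]},
    {"claw":0,"slide":[0.3,3.5,36],"delta_rot":[0,0,0]},
    {"claw":0,"slide":[0.3,3.5,56],"delta_rot":[0,0,0]},
    {"claw":0,"slide":[0.3,3.5,70],"delta_rot":[0,0,0]},
    {"claw":0,"slide":[0.3,3.5,77],"delta_rot":[0,0,0]}
  ]
}}

```text
time: 13.45
position: [0.5602, 0.1067, 0.1788]
tool_rot: [-2.14, -2.298, 0.004]
ft_force: [-0.5, 0.0, 0.1]
grip_width: 0.501
grip_force: 0.0
```

>>> {"fn": "send_rows", "kwargs": {
  "motion": [
    {"claw":0,"slide":[0,0,0],"delta_rot":[0,0,0]},
    {"claw":0,"slide":[0,0,0],"delta_rot":[0,0,0]}
  ]
}}

```text
time: 13.65
position: [0.5616, 0.107, 0.1813]
tool_rot: [2.14, 2.3, 0.001]
ft_force: [-0.4, 0.8, -0.0]
grip_width: 0.501
grip_force: 0.0
```

```bash
python3 - <<'E'
from h import *
go((.5609,.1065,.18))
d=grab(('scene',),tag='f')
cv2.imwrite('pics/f.png',cv2.resize(d['scene']['color'][130:290,270:450],None,fx=3,fy=3))
E
```

```text
t 13.65 pos [0.5616 0.107  0.1813] F [-0.4  0.8 -0. ] w 0.501 gf 0.0
(0.5609, 0.1065, 0.18) slide [-0.4 -0.8  1.3] rot [ 0.001 -0.     0.001]
```

View pics/f.png

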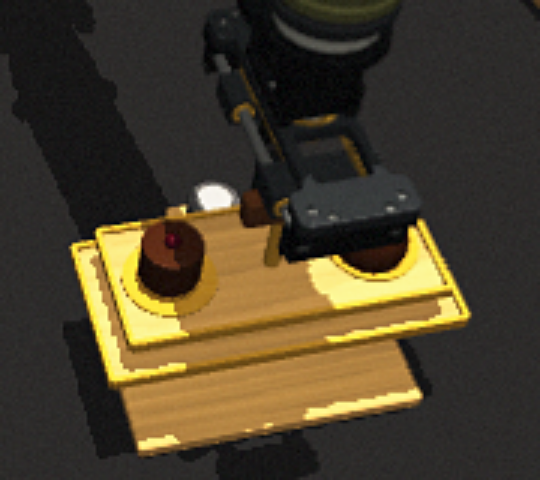

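The fingers straddle the bar and both cakes are in place. Close on the handle.

>>> {"fn": "send_rows", "kwargs": {
  "motion": [
    {"claw":-0.3,"slide":[-0.2,-0.5,0.8],"delta_rot":[0,0,0]},
    {"claw":-0.5,"slide":[-0.2,-0.5,0.8],"delta_rot":[0,0,0]},
    {"claw":-0.7,"slide":[-0.2,-0.5,0.8],"delta_rot":[0,0,0]},
    {"claw":-0.9,"slide":[-0.2,-0.5,0.8],"delta_rot":[0,0,0]},
    {"claw":-0.9,"slide":[-0.2,-0.5,0.8],"delta_rot":[0,0,0]}
  ],
  "grip_force": 15
}}

```text
time: 14.2
position: [0.562, 0.1068, 0.1803]
tool_rot: [2.139, 2.298, 0.004]
ft_force: [4.2, 0.4, -3.3]
grip_width: 0.183
grip_force: 15.0
```

>>> {"fn": "send_rows", "kwargs": {
  "motion": [
    {"claw":-0.9,"slide":[0,0,0],"delta_rot":[0,0,0]},
    {"claw":-0.9,"slide":[0,0,0],"delta_rot":[0,0,0]},
    {"claw":-0.9,"slide":[0,0,0],"delta_rot":[0,0,0]}
  ],
  "grip_force": 45
}}

```text
time: 14.5
position: [0.562, 0.1068, 0.1802]
tool_rot: [2.139, 2.299, 0.004]
ft_force: [5.4, 0.4, -2.5]
grip_width: 0.178
grip_force: 45.0
```

>>> {"fn": "send_rows", "kwargs": {
  "motion": [
    {"claw":-0.9,"slide":[0,0.5,-1],"delta_rot":[0,0,0]},
    {"claw":-0.9,"slide":[0,0.6,-3],"delta_rot":[0,0,0]},
    {"claw":-0.9,"slide":[0,0.6,-5.5],"delta_rot":[0,0,0]},
    {"claw":-0.9,"slide":[0,0.6,-8.5],"delta_rot":[0,0,0]},
    {"claw":-0.9,"slide":[0,0.6,-11.5],"delta_rot":[0,0,0]}
  ]
}}

```text
time: 15.0
position: [0.562, 0.1068, 0.1912]
tool_rot: [2.139, 2.299, 0.001]
ft_force: [5.3, 0.7, -5.8]
grip_width: 0.179
grip_force: 45.0
```

Rising with about 5 N. Continue at the same speed.

>>> {"fn": "send_rows", "kwargs": {
  "motion": [
    {"claw":-0.9,"slide":[0,0,-3],"delta_rot":[0,0,0]},
    {"claw":-0.9,"slide":[0,0,-6],"delta_rot":[0,0,0]},
    {"claw":-0.9,"slide":[0,0,-9],"delta_rot":[0,0,0]},
    {"claw":-0.9,"slide":[0,0,-12],"delta_rot":[0,0,0]},
    {"claw":-0.9,"slide":[0,0,-15],"delta_rot":[0,0,0]}
  ]
}}

```text
time: 15.5
position: [0.562, 0.1068, 0.2062]
tool_rot: [2.139, 2.299, 0.002]
ft_force: [5.8, 0.6, -4.5]
grip_width: 0.181
grip_force: 45.0
```

>>> {"fn": "send_rows", "kwargs": {
  "motion": [
    {"claw":-0.9,"slide":[0,0,-3],"delta_rot":[0,0,0]},
    {"claw":-0.9,"slide":[0,0,-6],"delta_rot":[0,0,0]},
    {"claw":-0.9,"slide":[0,0,-9],"delta_rot":[0,0,0]},
    {"claw":-0.9,"slide":[0,0,-12],"delta_rot":[0,0,0]},
    {"claw":-0.9,"slide":[0,0,-15],"delta_rot":[0,0,0]}
  ]
}}

```text
time: 16.0
position: [0.562, 0.1068, 0.2212]
tool_rot: [2.139, 2.299, 0.001]
ft_force: [5.2, 0.6, -5.5]
grip_width: 0.181
grip_force: 45.0
```

>>> {"fn": "send_rows", "kwargs": {
  "motion": [
    {"claw":-0.9,"slide":[0,0,-2.5],"delta_rot":[0,0,0]},
    {"claw":-0.9,"slide":[0,0,-5],"delta_rot":[0,0,0]},
    {"claw":-0.9,"slide":[0,0,-7],"delta_rot":[0,0,0]},
    {"claw":-0.9,"slide":[0,0,-9],"delta_rot":[0,0,0]},
    {"claw":-0.9,"slide":[0,0,-11],"delta_rot":[0,0,0]}
  ]
}}

```text
time: 16.5
position: [0.562, 0.1068, 0.2321]
tool_rot: [2.139, 2.299, 0.001]
ft_force: [5.2, 1.0, -3.9]
grip_width: 0.179
grip_force: 45.0
```

First stop is near z = 0.240, so go slowly through it.

>>> {"fn": "send_rows", "kwargs": {
  "motion": [
    {"claw":-0.9,"slide":[0,0,-1.5],"delta_rot":[0,0,0]},
    {"claw":-0.9,"slide":[0,0,-3],"delta_rot":[0,0,0]},
    {"claw":-0.9,"slide":[0,0,-4.5],"delta_rot":[0,0,0]},
    {"claw":-0.9,"slide":[0,0,-6],"delta_rot":[0,0,0]},
    {"claw":-0.9,"slide":[0,0,-7],"delta_rot":[0,0,0]}
  ]
}}

```text
time: 17.0
position: [0.562, 0.1068, 0.2391]
tool_rot: [2.139, 2.299, 0.001]
ft_force: [5.6, 0.9, -4.3]
grip_width: 0.179
grip_force: 45.0
```

>>> {"fn": "send_rows", "kwargs": {
  "motion": [
    {"claw":-0.9,"slide":[0,0,-1],"delta_rot":[0,0,0]},
    {"claw":-0.9,"slide":[0,0,-2],"delta_rot":[0,0,0]},
    {"claw":-0.9,"slide":[0,0,-3],"delta_rot":[0,0,0]},
    {"claw":-0.9,"slide":[0,0,-4],"delta_rot":[0,0,0]},
    {"claw":-0.9,"slide":[0,0,-5],"delta_rot":[0,0,0]}
  ]
}}

```text
time: 17.5
position: [0.562, 0.1068, 0.243]
tool_rot: [2.139, 2.299, 0.0]
ft_force: [7.3, 1.0, -7.7]
grip_width: 0.178
grip_force: 45.0
```

>>> {"fn": "send_rows", "kwargs": {
  "motion": [
    {"claw":-0.9,"slide":[0,0,-1.5],"delta_rot":[0,0,0]},
    {"claw":-0.9,"slide":[0,0,-3],"delta_rot":[0,0,0]},
    {"claw":-0.9,"slide":[0,0,-5],"delta_rot":[0,0,0]},
    {"claw":-0.9,"slide":[0,0,-7],"delta_rot":[0,0,0]},
    {"claw":-0.9,"slide":[0,0,-9],"delta_rot":[0,0,0]}
  ]
}}

```text
time: 18.0
position: [0.562, 0.1068, 0.252]
tool_rot: [2.139, 2.299, 0.0]
ft_force: [7.3, 0.6, -9.2]
grip_width: 0.174
grip_force: 45.0
```

Past the first stop, pulling about 10 N as stated.

>>> {"fn": "send_rows", "kwargs": {
  "motion": [
    {"claw":-0.9,"slide":[0,0,-2.5],"delta_rot":[0,0,0]},
    {"claw":-0.9,"slide":[0,0,-5],"delta_rot":[0,0,0]},
    {"claw":-0.9,"slide":[0,0,-8],"delta_rot":[0,0,0]},
    {"claw":-0.9,"slide":[0,0,-11],"delta_rot":[0,0,0]},
    {"claw":-0.9,"slide":[0,0,-14],"delta_rot":[0,0,0]}
  ]
}}

```text
time: 18.5
position: [0.562, 0.1068, 0.2659]
tool_rot: [2.139, 2.299, 0.0]
ft_force: [7.5, 0.9, -9.7]
grip_width: 0.18
grip_force: 45.0
```

>>> {"fn": "send_rows", "kwargs": {
  "motion": [
    {"claw":-0.9,"slide":[0,0,-3],"delta_rot":[0,0,0]},
    {"claw":-0.9,"slide":[0,0,-6],"delta_rot":[0,0,0]},
    {"claw":-0.9,"slide":[0,0,-9],"delta_rot":[0,0,0]},
    {"claw":-0.9,"slide":[0,0,-11.5],"delta_rot":[0,0,0]},
    {"claw":-0.9,"slide":[0,0,-14],"delta_rot":[0,0,0]}
  ]
}}

```text
time: 19.0
position: [0.5619, 0.1068, 0.2799]
tool_rot: [2.14, 2.299, -0.0]
ft_force: [7.0, 1.1, -9.6]
grip_width: 0.179
grip_force: 45.0
```

>>> {"fn": "send_rows", "kwargs": {
  "motion": [
    {"claw":-0.9,"slide":[0,0,-2],"delta_rot":[0,0,0]},
    {"claw":-0.9,"slide":[0,0,-4],"delta_rot":[0,0,0]},
    {"claw":-0.9,"slide":[0,0,-6],"delta_rot":[0,0,0]},
    {"claw":-0.9,"slide":[0,0,-7.5],"delta_rot":[0,0,0]},
    {"claw":-0.9,"slide":[0,0,-9],"delta_rot":[0,0,0]}
  ]
}}

```text
time: 19.5
position: [0.562, 0.1068, 0.2888]
tool_rot: [2.14, 2.299, -0.0]
ft_force: [6.6, 1.0, -9.9]
grip_width: 0.177
grip_force: 45.0
```

>>> {"fn": "send_rows", "kwargs": {
  "motion": [
    {"claw":-0.9,"slide":[0,0,-1],"delta_rot":[0,0,0]},
    {"claw":-0.9,"slide":[0,0,-2],"delta_rot":[0,0,0]},
    {"claw":-0.9,"slide":[0,0,-3],"delta_rot":[0,0,0]},
    {"claw":-0.9,"slide":[0,0,-4],"delta_rot":[0,0,0]},
    {"claw":-0.9,"slide":[0,0,-5],"delta_rot":[0,0,0]}
  ]
}}

```text
time: 20.0
position: [0.562, 0.1068, 0.2938]
tool_rot: [2.14, 2.299, -0.0]
ft_force: [7.0, 1.2, -10.6]
grip_width: 0.18
grip_force: 45.0
```

>>> {"fn": "send_rows", "kwargs": {
  "motion": [
    {"claw":-0.9,"slide":[0,0,-0.5],"delta_rot":[0,0,0]},
    {"claw":-0.9,"slide":[0,0,-1],"delta_rot":[0,0,0]},
    {"claw":-0.9,"slide":[0,0,-1.5],"delta_rot":[0,0,0]},
    {"claw":-0.9,"slide":[0,0,-1.5],"delta_rot":[0,0,0]}
  ]
}}

```text
time: 20.4
position: [0.5619, 0.1068, 0.2953]
tool_rot: [2.139, 2.299, -0.0]
ft_force: [6.7, 1.7, -8.7]
grip_width: 0.18
grip_force: 45.0
```

>>> {"fn": "send_rows", "kwargs": {
  "motion": [
    {"claw":-0.9,"slide":[0,0,-0.5],"delta_rot":[0,0,0]},
    {"claw":-0.9,"slide":[0,0,-1],"delta_rot":[0,0,0]},
    {"claw":-0.9,"slide":[0,0,-1],"delta_rot":[0,0,0]}
  ]
}}

```text
time: 20.7
position: [0.5619, 0.1068, 0.2954]
tool_rot: [2.14, 2.299, -0.001]
ft_force: [8.4, 1.1, -12.3]
grip_width: 0.177
grip_force: 45.0
```

>>> {"fn": "send_rows", "kwargs": {
  "motion": [
    {"claw":-0.9,"slide":[0,0,-0.4],"delta_rot":[0,0,0]},
    {"claw":-0.9,"slide":[0,0,-0.7],"delta_rot":[0,0,0]},
    {"claw":-0.9,"slide":[0,0,-0.7],"delta_rot":[0,0,0]}
  ]
}}

```text
time: 21.0
position: [0.5619, 0.1067, 0.2954]
tool_rot: [2.14, 2.299, -0.002]
ft_force: [8.6, 0.7, -15.2]
grip_width: 0.179
grip_force: 45.0
```

It is at the hard end: 115 mm risen, and force climbing with no motion. Check the cakes.

```bash
python3 - <<'E'
from h import *
d=grab(('scene',),tag='g')
cv2.imwrite('pics/g.png',cv2.resize(d['scene']['color'][90:300,120:450],None,fx=2.4,fy=2.4))
E
```

```text
(no output)
```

View pics/g.png

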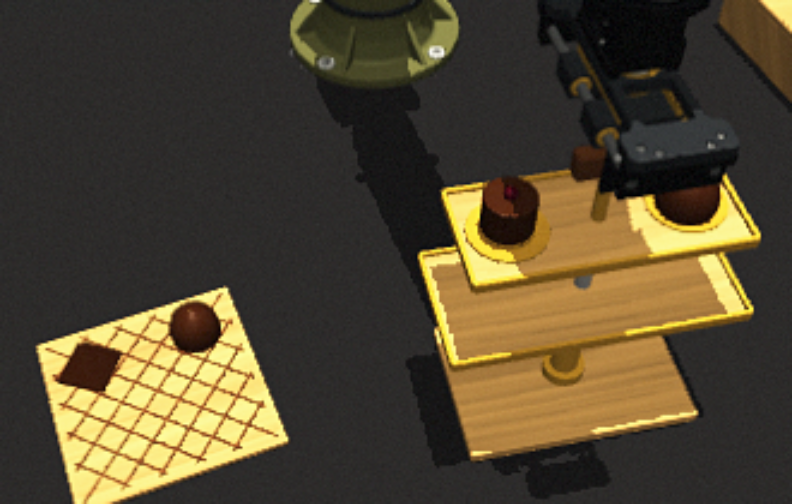

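Both trays are raised, both cakes stand on their cards (drum at crop (510,210), dome at (690,200)), and the board's other cakes are untouched. Hand in.

```bash
python3 -c "
from bench import ctrl
print(ctrl.close_job())"
```

```text
the job is handed in; nothing more can be done
None
```

The job is handed in: the drum cake is on the empty card, the button was pressed until it bottomed, and the arm is holding the handle with the stand fully extended (risen 115 mm, at the second stop). Both cakes are still on their cards, and the arm's clock read about 21 s of the 48 s allowed.

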